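# Set the tape to the cut mark on a strut channel

## Task

Measure off the marked cut on the strut channel in the cutting jig: slide the channel along the fence until its end is hard up against the end stop, then pull the self-locking tape out alongside it until the hook on the end of its blade is level with the orange cut mark painted across the channel. Leave the channel against the stop with the blade out at the mark, and do not disturb the other things on the bench.

Things in the scene. Friction and masses are not known exactly. Their poses are not given: they have to be found in the camera images.
- jig: Cutting jig fixed to the bench: plywood board 520 x 150 x 12 mm. Origin: at bench height, where the plane of the end stop's face (x = 0) meets the tape's centre line (y = 0). +x runs along the jig, the way the tape is pulled out; z up. Board: x -100 to 420, y -95 to 55 mm. Fence: aluminium angle, x 10 to 250 mm, face at y = -66 mm, 25 mm above the bench, channel on its +y side.
- end_stop (a point): Middle of the face of the end stop, a steel block 45 mm wide and 18 mm thick, top 38 mm above the bench. The face looks along +x of the jig, at jig x = 0, y -70 to -25 mm; this point is 25 mm above the bench. Axes as the jig's.
- tape_mouth (a point): Mouth of the tape's dark grey case, level with the end stop's face, 28 mm above the bench (where the blade comes out). The case, fixed in a steel dock behind it (jig x -75 to 0, y -20 to 20 mm), is rounded, its top 81 mm above the bench. Axes as the jig's.
- tape (a joint): Distance in m from the case's mouth to the inner face of the blade's hook, 0 to 0.34. Pulling out takes about 7 to 10 N, more as it gets longer (return spring plus self-locking brake). The brake holds the blade wherever it is left; if it was pulled too far, the hook can be pushed back in with about 3 to 5 N. Starts at 0.040 to 0.057.
- tape_hook (a point): Inner face (towards the case) of the steel hook on the blade's end, mid-width, half-way up the tab above the blade, 37 mm above the bench; axes as the jig's. Hook: plate 30 mm wide, 2.5 mm thick, 20 to 43 mm above the bench. Yellow blade: 25 mm wide, its top 29 mm above the bench, along jig y = 0. Closed fingertips let down just above the blade can pull the tab from behind.
- channel_far_end (a point): Centre of the free end face of the loose channel (to push on), 22 mm above the bench; x axis along the channel, away from the stop. Galvanised strut 300 x 41 x 21 mm, 0.36 to 0.6 kg, on the board along the jig's x, hollow side down (open ends), slotted back 3 mm thick, top 33 mm above the bench. 2 to 4 mm to the fence, 6 to 8 mm between its side and the hook's.
- channel_near_end (a point): Centre of the channel's other end face, the one that comes against the end stop, 300 mm from the far end; same axes. At the start it is 20 to 50 mm away from the stop's face.
- cut_mark (a point): Middle of the orange cut mark, a paint line 4 mm wide across the back of the channel and down its sides, on the channel's top face (33 mm above the bench). It moves with the channel; 140 to 250 mm from the channel's near end. Same axes as the channel.
- square: Bystander: aluminium rafter square, a triangle with 150 mm legs lying flat, raised edge 20 mm high. Origin near the middle, on the bench.
- bracket: Bystander: galvanised angle bracket, foot 90 x 41 x 5 mm, upright leg 55 mm high. Origin under the middle of the foot.
- nut_bin: Bystander: yellow parts bin with channel nuts, 110 x 80 x 50 mm. Origin under its middle.
- marker: Bystander: paint marker with orange cap lying on the bench, 130 mm long, 17 mm thick, along its x. Origin under its middle.

How it is judged:
By the outcome, as a careful person would: the job done as asked, in the order asked, and still so for the second after the job is handed in, with the robot touching nothing.
It also fails if it takes over 48 s, if anything falls off the work surface, if the arm or the gripper's body presses on something with over 40 N, if the wrist force passes 120 N, or if a joint passes its speed limit or range.

## Robot

A 6-joint arm with a two-finger parallel gripper is mounted at the origin on the work surface. World frame = base frame: x ahead of the robot, y to its left, z up, the work surface at z = 0. Lengths are in m, angles in rad, forces in N, time in s.
With the tool pointing down it reaches from about 0.375 to 0.825 m from the base axis. Payload 5.5 kg.
Tool frame: the origin (TCP) lies between the finger pads; the fingertips stand 19 mm ahead of it and the grasp point (between the pads) is the TCP; z points along the fingers, y is the direction in which the jaws open and shut (so a half turn about z gives the same grasp; the last joint's range is limited). The gripper opens to 85 mm and grips with 20 to 120 N. Pads are 22 mm wide; open, the fingers measure 114 mm over their backs; the gripper's body (76 mm by 85 mm) begins 54 mm behind the grasp point. The pads swing forward as they close: fully open they stand 13 mm farther back than shut.
Start: joints at [-1.184, 0.314, -0.047, 1.21, 0, 1.571], TCP at [0.226, -0.556, 0.25] pointing down, gripper open.
Joint ranges: [-2.67, 2.67], [-0.69, 1.73], [-1.03, 1.25], [-2.08, 2.16], [-1.42, 1.45], [-3.14, 3.14]. Speed limits (rad/s): [2.39, 2.39, 3.01, 3.14, 3.14, 3.14].

## Interface

Orientations are given as a unit quaternion [x, y, z, w].
In Python, from cell import manip gives the robot as it stands. The module is installed in compiled form; this text tells all that it offers.
- The arm moves only by the shell command python3 -m inch 'ROWS' [OPENING] [FORCE]. ROWS is JSON, a list of rows, each an object with "dp": the shift along the tool's x, y, z in m, a list of three; "rot": the turn, a rotation vector about the tool's x, y, z in rad, a list of three. In form: [{"dp": [tx, ty, tz], "rot": [ax, ay, az]}, ...]. A call has 1 to 8 rows; each row is the pose to reach, as a shift and turn from the pose measured when the call began, along the tool's axes at that moment; what a row does not reach only later rows make up. A row lasts 1/10 s, in which the tool goes at most 50 mm and 8.59 degrees, less where a joint would pass 70% of its speed; a pose out of reach is approached as far as the arm can. A call with a gripper value outside its range is refused whole. OPENING is the opening, from 0 (shut) to 1 (fully open), set as the call begins (- or left out, the last holds). The fingers move at their own pace and stop on an object; FORCE is the grip in N (left out, the last holds). Time passes only in rows, so rows that repeat a pose let the fingers close. It gives the time, the measured TCP pose, the force and the opening at its end, in the units of the state.
- manip.sense(): the state, without advancing time (a new reading comes with each control period).
- manip.camera(name): name is "scene" or "top"; returns a dict with "pixels" (400x640x3 uint8, red, green, blue), "z_map" (400x640 float32, m along the optical axis (not along the pixel's ray), 0 where there is no reading), "fx", "fy", "cx", "cy" (pixels), "dist_coeffs" ([k1, k2, p1, p2, k3] as OpenCV has them; the pictures are not rectified), "rvec" (rotation vector, rad) and "tvec" (3), from world to camera coordinates, as OpenCV has them. Camera axes: x right, y down, z forward; pixel columns grow to the right and rows downward; lengths in m; the calibration is good to about 2 mm. A picture is of the moment at which its call begins.
- manip.finish_job(): hands the job in, once; it reports no verdict.
The state is a dict: "time": time; "joint_positions": joint angles; "qd": joint speeds; "tau": joint torques, N m; "eef_pos": TCP position; "orientation": TCP orientation; "wrist_force": force on the tool from outside, world axes, zero at the start; "ft_torque": the same for the moment, N m; "finger_gap": finger opening in m.
Only numpy, scipy, OpenCV 4.12 (cv2) and the standard library are available. Lean on these libraries where they do the work, as an engineer would, in place of code of your own. Each camera call takes 0.05 s, during which the arm holds its last target.

## Working session

There is one attempt and no reset: what is moved stays moved. The work goes in short steps, Python scripts to look and compute and a shell command to move; the robot and the scene stay as the last step left them, time stands still between calls to the robot, and variables do not carry over. Pictures are saved under pics/ and viewed, and the job is handed in when it is done.

```bash
mkdir -p pics; cat > h.py <<'E'
import numpy as np, cv2
from cell import manip
def cam(n):
    c=manip.camera(n)
    c['K']=np.array([[c['fx'],0,c['cx']],[0,c['fy'],c['cy']],[0,0,1.]])
    c['D']=np.array(c['dist_coeffs'],float)
    c['R']=cv2.Rodrigues(np.array(c['rvec'],float))[0]; c['t']=np.array(c['tvec'],float).ravel()
    return c
def save(c,f,crop=None,s=1):
    im=cv2.cvtColor(c['pixels'],cv2.COLOR_RGB2BGR)
    if crop: im=im[crop[1]:crop[3],crop[0]:crop[2]]
    cv2.imwrite(f,cv2.resize(im,None,fx=s,fy=s,interpolation=cv2.INTER_CUBIC))
def plane(c,uv,z):
    p=cv2.undistortPoints(np.array(uv,float).reshape(-1,1,2),c['K'],c['D']).reshape(-1,2)
    d=np.c_[p,np.ones(len(p))]@c['R']; o=-c['R'].T@c['t']
    return o+d*((z-o[2])/d[:,2])[:,None]
def proj(c,P):
    return cv2.projectPoints(np.array(P,float).reshape(-1,1,3),np.array(c['rvec'],float),c['t'],c['K'],c['D'])[0].reshape(-1,2)
E
python3 - <<'E'
from h import *
for n in('scene','top'):
    c=cam(n); save(c,f'pics/{n}0.png'); print(n,-c['R'].T@c['t'],c['fx'])
s=manip.sense(); print(s)
E
```

```text
scene [1.14096205 0.5089177  0.84553948] 384.2529805813637
top [0.43791915 0.13072052 0.97755344] 425.2729568031338
{'time': 0.1, 'joint_positions': array([-1.18399464e+00,  3.14138932e-01, -4.79867460e-02,  1.21020152e+00,
       -9.00048704e-06,  1.57081357e+00]), 'qd': array([ 0.00085047, -0.001879  ,  0.00211627,  0.00183938, -0.00225235,
        0.00062784]), 'tau': array([-1.59400906e-04, -5.40765667e+01,  3.40542161e+01,  1.12303061e-02,
       -2.41924454e-05,  1.95782803e-06]), 'eef_pos': array([ 0.22614734, -0.55521398,  0.24952722]), 'orientation': array([ 9.81357647e-01,  1.92188923e-01, -1.51537585e-04, -7.50298846e-04]), 'wrist_force': array([0.74302754, 0.81008242, 0.01859945]), 'ft_torque': array([ 8.91446664e-06, -1.88148259e-02, -1.16753104e-02]), 'finger_gap': 0.08490596081835944}
```

View pics/scene0.png

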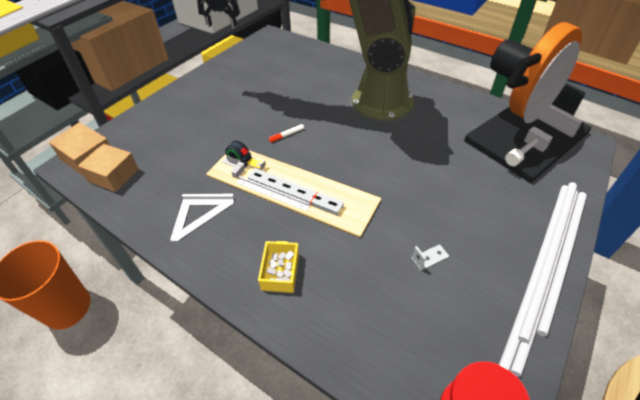

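View pics/top0.png

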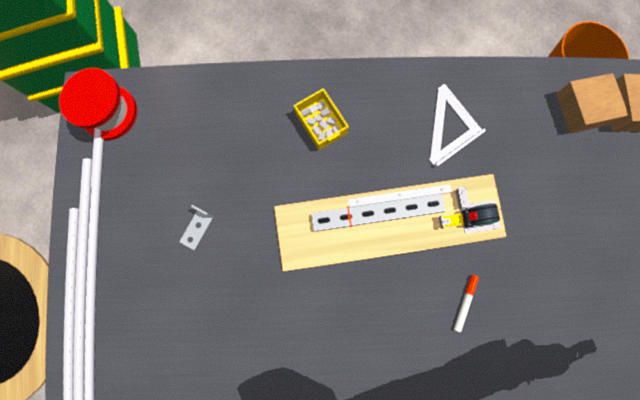

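```bash
python3 - <<'E'
from h import *
c=cam('top'); save(c,'pics/topz.png',(265,165,515,280),3.2)
# board mask
hsv=cv2.cvtColor(c['pixels'],cv2.COLOR_RGB2HSV)
m=cv2.inRange(hsv,(12,50,120),(28,160,255)); m[:165]=0;m[285:]=0;m[:,:260]=0;m[:,520:]=0
pts=np.argwhere(m)[:,::-1].astype(np.float32)
m=cv2.morphologyEx(m,cv2.MORPH_OPEN,np.ones((3,3)))
pts=np.argwhere(m)[:,::-1].astype(float)
w=plane(c,pts,0.012)[:,:2]
r=cv2.minAreaRect(w.astype(np.float32)); print(r,cv2.boxPoints(r))
print(plane(c,[(492,176),(505,237)],.012))
save(cam('scene'),'pics/scz.png',(200,130,390,240),4)
E
```

```text
((0.545874297618866, -0.018781691789627075), (0.15353016555309296, 0.5230079293251038), 6.7002692222595215) [[ 0.43912244  0.23197962]
 [ 0.5001446  -0.2874562 ]
 [ 0.65262616 -0.269543  ]
 [ 0.591604    0.24989283]]
[[ 0.64487465 -0.2654155   0.012     ]
 [ 0.50007413 -0.28294511  0.012     ]]
```

View pics/topz.png

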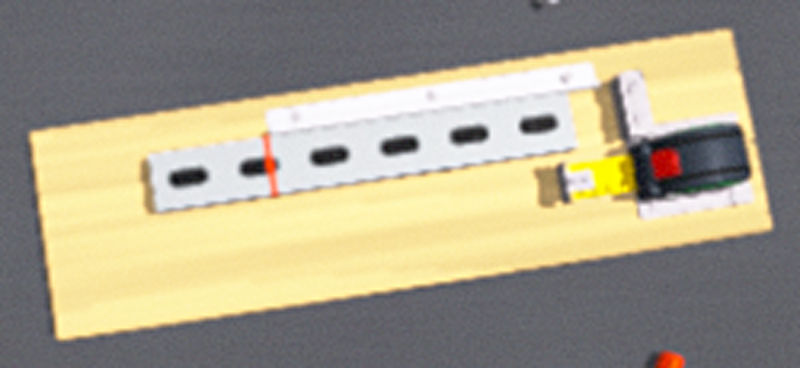

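View pics/scz.png

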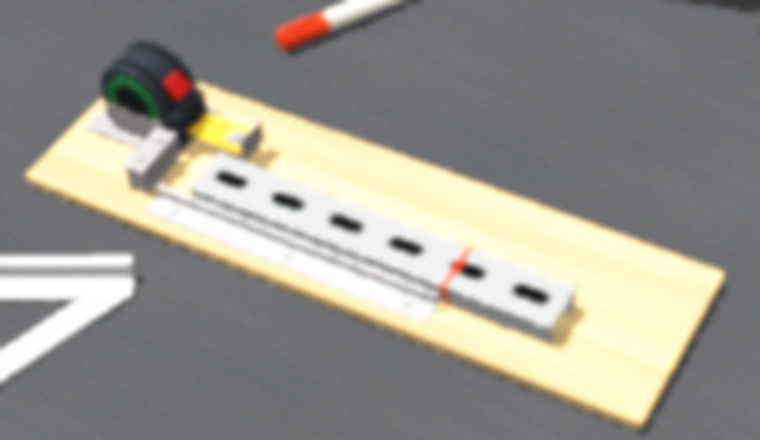

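```bash
cat >> h.py <<'E'
A=np.deg2rad(6.70)
ex=np.array([-np.sin(A),np.cos(A)]); ey=np.array([-np.cos(A),-np.sin(A)])
ctr=np.array([.54587,-.01878]); O=ctr-.160*ex+.020*ey
def tojig(w): d=np.asarray(w)[:,:2]-O; return np.c_[d@ex,d@ey]*1000
def toworld(x,y): return O+x/1000*ex+y/1000*ey
def masks(c,z,lo,hi,box=None):
    """jig coords (mm) of the pixels in hsv range, cast on height z, limited to jig box"""
    hsv=cv2.cvtColor(c['pixels'],cv2.COLOR_RGB2HSV); m=cv2.inRange(hsv,lo,hi)
    uv=np.argwhere(m)[:,::-1].astype(float)
    j=tojig(plane(c,uv,z)); 
    if box: k=(j[:,0]>box[0])&(j[:,0]<box[1])&(j[:,1]>box[2])&(j[:,1]<box[3]); j,uv=j[k],uv[k]
    return j,uv
E
python3 - <<'E'
from h import *
print('O',O)
for n in('top','scene'):
    c=cam(n)
    print(n)
    hsv=cv2.cvtColor(c['pixels'],cv2.COLOR_RGB2HSV)
    j,uv=masks(c,.033,(0,90,120),(12,255,255),(60,330,-75,-10)); print('mark',len(j),j.mean(0),np.polyfit(j[:,1],j[:,0],1))
    j,uv=masks(c,.029,(22,180,120),(34,255,255),(-10,120,-25,25)); print('blade',len(j),j.min(0),j.max(0),j.mean(0))
    # rectified jig-view at z=.033, 1px=0.5mm
    X,Y=np.meshgrid(np.arange(-100,430,.7),np.arange(-110,60,.7))
    for z in(.033,.012,.043):
        w=O+X.reshape(-1,1)/1000*ex+Y.reshape(-1,1)/1000*ey
        uv=proj(c,np.c_[w,np.full(len(w),z)]).astype(np.float32).reshape(*X.shape,2)
        r=cv2.remap(c['pixels'],uv[...,0],uv[...,1],cv2.INTER_CUBIC)[...,::-1].copy()
        for x in range(-100,430,50): cv2.line(r,(int((x+100)/.7),0),(int((x+100)/.7),8),(0,0,255),1)
        for y in range(-100,60,20): cv2.line(r,(0,int((y+110)/.7)),(8,int((y+110)/.7)),(0,0,255),1)
        cv2.imwrite(f'pics/r_{n}_{int(z*1000)}.png',r)
E
python3 - <<'E'
import cv2,numpy as np
for n in('top','scene'):
    cv2.imwrite(f'pics/rr_{n}.png',np.vstack([cv2.imread(f'pics/r_{n}_{z}.png') for z in(12,33)]))
E
```

```text
O [ 0.5446739  -0.18002072]
top
mark 43 [254.79218037 -42.16392397] [-5.97385940e-03  2.54540299e+02]
blade 166 [-1.13091244e-02 -1.27984418e+01] [45.39351012 13.05590409] [18.08499287  0.2398053 ]
scene
mark 21 [255.6130199  -51.89082298] [-6.36588038e-02  2.52309712e+02]
blade 17 [ -0.4778541 -13.5415211] [10.57161072  5.77730577] [ 4.79778771 -3.98477507]
```

View pics/rr_top.png

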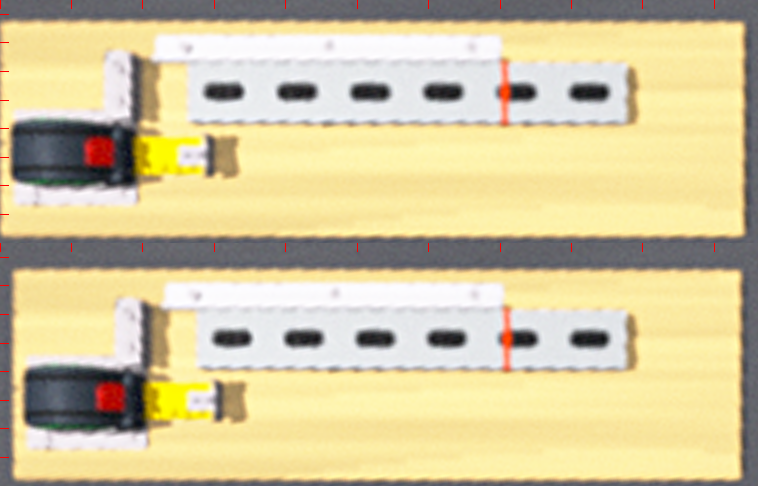

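View pics/rr_scene.png

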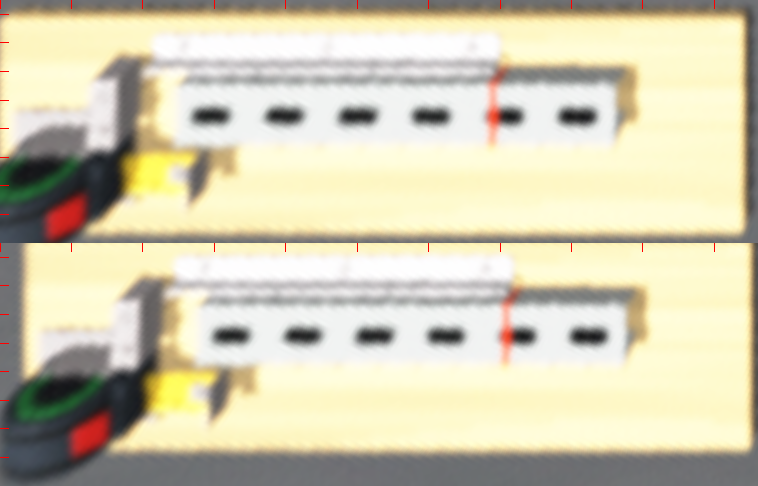

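```bash
cat >> h.py <<'E'
from scipy.spatial.transform import Rotation as Ro
RT=Ro.from_matrix(np.c_[np.r_[ex,0],np.r_[-ey,0],[0,0,-1.]])
def goal(jx,jy,z):
    s=manip.sense(); R0=Ro.from_quat(s['orientation']); p=s['eef_pos']
    w=np.r_[toworld(jx,jy),z]
    print('t',s['time'],'jig now',tojig([p])[0].round(1),p[2].round(4),'F jig',np.round([s['wrist_force'][:2]@ex,s['wrist_force'][:2]@ey,s['wrist_force'][2]],1),'gap',s['finger_gap'])
    print('dp',R0.inv().apply(w-p).round(4),'rot',(R0.inv()*RT).as_rotvec().round(4))
E
python3 -c "
from h import *
goal(200,-10,.2);goal(372,-42.5,.12)"
```

```text
t 0.3 jig now [-335.8  360. ] 0.25 F jig [-0.6  0.5 -1. ] gap 0.08549489231161793
dp [ 0.4995 -0.4177  0.0502] rot [-5.0000e-04 -4.0000e-04 -1.3009e+00]
t 0.3 jig now [-335.8  360. ] 0.25 F jig [-0.6  0.5 -1. ] gap 0.08549489231161793
dp [ 0.5767 -0.5748  0.1303] rot [-5.0000e-04 -4.0000e-04 -1.3009e+00]
```

```bash
python3 -m inch '[{"dp":[0.05,-0.04,0],"rot":[0,0,-0.13]},{"dp":[0.1,-0.08,0],"rot":[0,0,-0.26]},{"dp":[0.15,-0.12,0],"rot":[0,0,-0.39]},{"dp":[0.2,-0.16,0],"rot":[0,0,-0.52]},{"dp":[0.24,-0.2,0],"rot":[0,0,-0.65]},{"dp":[0.28,-0.24,0.01],"rot":[0,0,-0.78]},{"dp":[0.32,-0.28,0.02],"rot":[0,0,-0.91]},{"dp":[0.36,-0.32,0.03],"rot":[0,0,-1.04]}]' 0.15; python3 -c "
from h import *
goal(374,-42.5,.12)"
```

```text
time: 1.1
eef_pos: [0.4066, -0.1981, 0.2327]
orientation: [0.754, 0.656, 0.0, 0.0]
wrist_force: [1.4, 0.5, 0.8]
finger_gap: 0.013
t 1.1 jig now [ -1.9 139.3] 0.2327 F jig [ 0.3 -1.5  0.8] gap 0.013012979602768818
dp [0.4096 0.0806 0.1128] rot [ 0.0011  0.     -0.2558]
```

```bash
python3 -m inch '[{"dp":[0.05,0.01,0.015],"rot":[0,0,-0.08]},{"dp":[0.1,0.02,0.03],"rot":[0,0,-0.16]},{"dp":[0.15,0.03,0.045],"rot":[0,0,-0.256]},{"dp":[0.2,0.04,0.06],"rot":[0,0,-0.256]},{"dp":[0.25,0.05,0.075],"rot":[0,0,-0.256]},{"dp":[0.3,0.06,0.09],"rot":[0,0,-0.256]},{"dp":[0.35,0.07,0.1],"rot":[0,0,-0.256]},{"dp":[0.4,0.08,0.1128],"rot":[0.001,0,-0.256]}]'; python3 -c "
from h import *
goal(374,-42.5,.12);goal(374,-42.5,.037)"
```

```text
time: 1.9
eef_pos: [0.5336, 0.166, 0.1255]
orientation: [0.664, 0.747, 0.0, 0.0]
wrist_force: [0.5, -0.6, 0.7]
finger_gap: 0.0127
t 1.9 jig now [345.  -29.4] 0.1255 F jig [-0.6 -0.4  0.7] gap 0.012653341486730287
dp [0.029  0.0131 0.0055] rot [0.0004 0.0001 0.0004]
t 1.9 jig now [345.  -29.4] 0.1255 F jig [-0.6 -0.4  0.7] gap 0.012653341486730287
dp [0.029  0.0131 0.0885] rot [0.0004 0.0001 0.0004]
```

```bash
python3 -m inch '[{"dp":[0.029,0.013,0.01],"rot":[0,0,0]},{"dp":[0.029,0.013,0.02],"rot":[0,0,0]},{"dp":[0.029,0.013,0.05],"rot":[0,0,0]},{"dp":[0.029,0.013,0.075],"rot":[0,0,0]},{"dp":[0.029,0.013,0.088],"rot":[0,0,0]},{"dp":[0.029,0.013,0.088],"rot":[0,0,0]}]'; python3 -c "
from h import *
goal(350,-42.5,.037)
c=cam('top');save(c,'pics/t2.png',(265,165,515,280),3.2)
save(cam('scene'),'pics/s2.png',(200,130,390,240),4)"
```

```text
time: 2.5
eef_pos: [0.5414, 0.1951, 0.0357]
orientation: [0.665, 0.747, -0.002, -0.001]
wrist_force: [0.3, 0.2, 1.0]
finger_gap: 0.0126
t 2.5 jig now [373.  -40.5] 0.0357 F jig [ 0.2 -0.3  1. ] gap 0.01263494304246641
dp [-0.023   0.002  -0.0013] rot [-0.0034  0.0011 -0.0002]
```

View pics/s2.png

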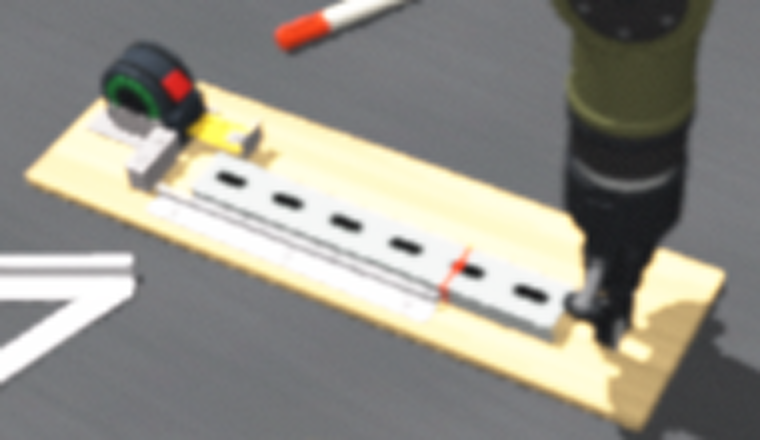

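```bash
python3 -m inch '[{"dp":[-0.006,0.002,-0.001],"rot":[0,0,0]},{"dp":[-0.012,0.002,-0.001],"rot":[0,0,0]},{"dp":[-0.018,0.002,-0.001],"rot":[0,0,0]},{"dp":[-0.024,0.002,-0.001],"rot":[0,0,0]},{"dp":[-0.03,0.002,-0.001],"rot":[0,0,0]},{"dp":[-0.036,0.002,-0.001],"rot":[0,0,0]},{"dp":[-0.042,0.002,-0.001],"rot":[0,0,0]},{"dp":[-0.047,0.002,-0.001],"rot":[0,0,0]}]'; python3 -c "
from h import *
goal(311,-42.5,.037)
c=cam('top');save(c,'pics/t3.png',(265,165,515,280),3.2)
j,uv=masks(c,.033,(0,90,120),(12,255,255),(60,330,-75,-10)); print('mark',len(j),j.mean(0),np.polyfit(j[:,1],j[:,0],1))
"
```

```text
time: 3.4
eef_pos: [0.5512, 0.1494, 0.0394]
orientation: [0.665, 0.747, 0.001, 0.0]
wrist_force: [-0.2, 4.1, 3.1]
finger_gap: 0.0124
t 3.4 jig now [326.5 -45. ] 0.0394 F jig [ 4.1 -0.3  3.1] gap 0.012381842200910072
dp [-0.0155 -0.0025  0.0024] rot [ 0.0014 -0.0006  0.    ]<string>:5: RuntimeWarning: Mean of empty slice.
  ret = um.true_divide(
Traceback (most recent call last):
TypeError: expected non-empty vector for x
```

View pics/t3.png

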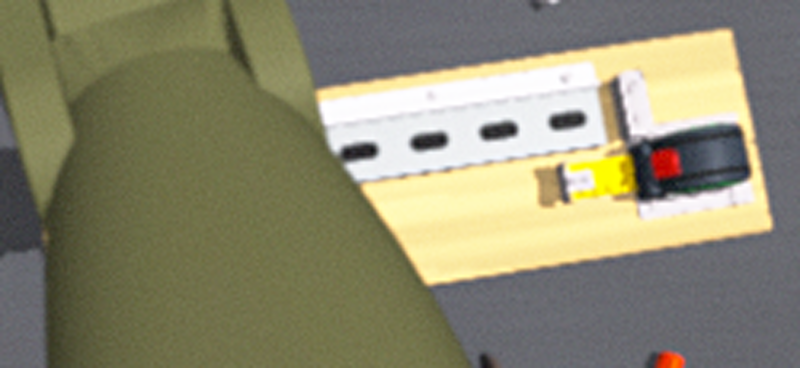

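```bash
python3 -m inch '[{"dp":[-0.005,-0.002,0.002],"rot":[0,0,0]},{"dp":[-0.009,-0.002,0.002],"rot":[0,0,0]},{"dp":[-0.012,-0.002,0.002],"rot":[0,0,0]},{"dp":[-0.014,-0.002,0.002],"rot":[0,0,0]}]'; python3 -c "
from h import *
goal(311,-42.5,.037)
c=cam('top');save(c,'pics/t4.png',(395,165,515,255),6)
"
```

```text
time: 3.85
eef_pos: [0.5506, 0.134, 0.0371]
orientation: [0.665, 0.747, -0.0, 0.001]
wrist_force: [-0.5, 3.0, 1.1]
finger_gap: 0.0131
t 3.85 jig now [311.2 -42.5] 0.0371 F jig [3.  0.2 1.1] gap 0.013147263870943513
dp [-0.0002 -0.      0.0001] rot [ 0.0006  0.0009 -0.0008]
```

View pics/t4.png

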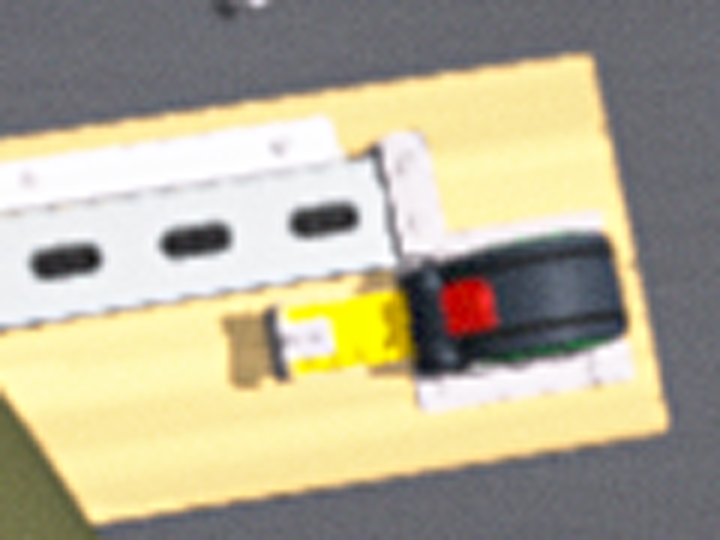

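```bash
python3 -m inch '[{"dp":[-0.001,0,0],"rot":[0,0,0]},{"dp":[-0.002,0,0],"rot":[0,0,0]},{"dp":[-0.003,0,0],"rot":[0,0,0]},{"dp":[-0.004,0,0],"rot":[0,0,0]}]'; python3 -c "
from h import *
goal(311,-42.5,.037)"
```

```text
time: 4.3
eef_pos: [0.5507, 0.1332, 0.0372]
orientation: [0.664, 0.748, 0.002, -0.002]
wrist_force: [-2.8, 15.6, 1.7]
finger_gap: 0.0126
t 4.3 jig now [310.4 -42.6] 0.0372 F jig [15.8  0.9  1.7] gap 0.012608278532777253
dp [ 0.0006 -0.0001  0.0002] rot [ 0.0004 -0.0065  0.001 ]
```

```bash
python3 -m inch '[{"dp":[-0.003,0,0],"rot":[0,0,0]},{"dp":[-0.005,0,0],"rot":[0,0,0]},{"dp":[-0.005,0,0],"rot":[0,0,0]}]'; python3 -c "
from h import *
goal(340,-42.5,.12)"
```

```text
time: 4.6
eef_pos: [0.5509, 0.1331, 0.0373]
orientation: [0.663, 0.748, 0.006, -0.006]
wrist_force: [-1.6, 18.3, 1.0]
finger_gap: 0.0126
t 4.6 jig now [310.2 -42.7] 0.0373 F jig [18.4 -0.5  1. ] gap 0.01262259748224197
dp [ 0.0312 -0.     -0.0821] rot [ 0.0003 -0.0172  0.0037]
```

Firm at 18 N with no further motion. Back off and rise, and clear the view.

```bash
python3 -m inch '[{"dp":[0.01,0,0],"rot":[0,-0.017,0]},{"dp":[0.02,0,0],"rot":[0,-0.017,0]},{"dp":[0.031,0,-0.01],"rot":[0,-0.017,0]},{"dp":[0.031,0,-0.04],"rot":[0,-0.017,0]},{"dp":[0.031,0,-0.08],"rot":[0,-0.017,0]},{"dp":[0.01,-0.05,-0.11],"rot":[0,-0.017,0]},{"dp":[-0.02,-0.1,-0.12],"rot":[0,-0.017,0]},{"dp":[-0.05,-0.14,-0.12],"rot":[0,-0.017,0]}]' 0; python3 -c "
from h import *
goal(30,0,.12)
c=cam('top');save(c,'pics/t5.png',(265,165,515,280),3.2)
j,uv=masks(c,.033,(0,90,120),(12,255,255),(60,330,-75,-10)); print('mark',len(j),j.mean(0) if len(j) else 0)
"
```

```text
time: 5.4
eef_pos: [0.4328, 0.0775, 0.1574]
orientation: [0.663, 0.749, 0.001, 0.001]
wrist_force: [0.3, 0.1, 0.5]
finger_gap: 0.0
t 5.4 jig now [268.8  81.1] 0.1574 F jig [ 0.1 -0.4  0.5] gap 4.2729873636890895e-05
dp [-0.2392  0.0797  0.0378] rot [0.0034 0.0008 0.0051]
mark 43 [217.46665733 -40.19804628]
```

View pics/t5.png

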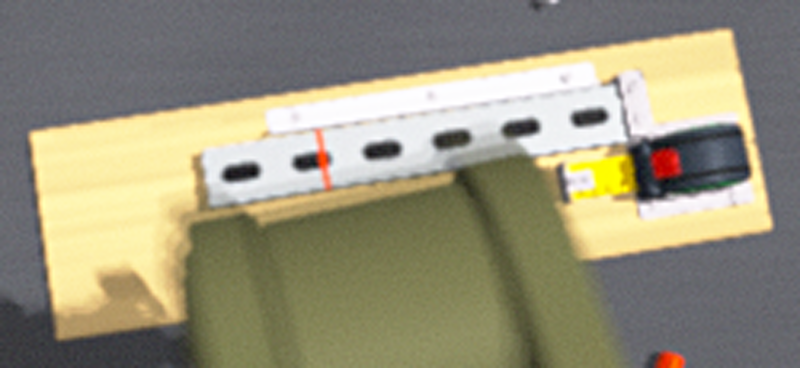

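```bash
python3 -m inch '[{"dp":[-0.04,0.013,0],"rot":[0,0,0]},{"dp":[-0.08,0.027,0],"rot":[0,0,0]},{"dp":[-0.12,0.04,0],"rot":[0,0,0]},{"dp":[-0.16,0.053,0],"rot":[0,0,0]},{"dp":[-0.2,0.067,0],"rot":[0.003,0,0.005]},{"dp":[-0.245,0.08,0.02],"rot":[0.003,0,0.005]},{"dp":[-0.245,0.08,0.04],"rot":[0.003,0,0.005]},{"dp":[-0.245,0.08,0.06],"rot":[0.003,0,0.005]}]'; python3 -c "
from h import *
goal(24,0,.052)
save(cam('scene'),'pics/s6.png',(200,110,390,240),4)
"
```

```text
time: 6.25
eef_pos: [0.5332, -0.1627, 0.0957]
orientation: [0.666, 0.746, -0.005, -0.001]
wrist_force: [-0.0, 0.8, 0.1]
finger_gap: 0.0
t 6.25 jig now [18.5  9.4] 0.0957 F jig [ 0.8 -0.1  0.1] gap 4.822613108841794e-05
dp [0.0058 0.0098 0.0436] rot [-0.0092  0.0052 -0.0049]
```

View pics/s6.png

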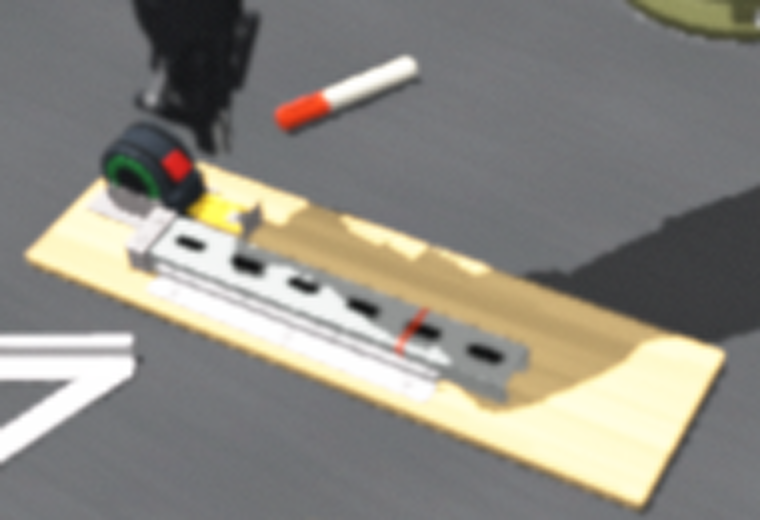

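```bash
python3 -m inch '[{"dp":[0.006,0.01,0],"rot":[-0.009,0.005,-0.005]},{"dp":[0.006,0.01,0],"rot":[-0.009,0.005,-0.005]},{"dp":[0.006,0.01,0.01],"rot":[-0.009,0.005,-0.005]},{"dp":[0.006,0.01,0.02],"rot":[-0.009,0.005,-0.005]},{"dp":[0.006,0.01,0.03],"rot":[-0.009,0.005,-0.005]},{"dp":[0.006,0.01,0.03],"rot":[-0.009,0.005,-0.005]}]'; python3 -c "
from h import *
goal(24,0,.052)
save(cam('top'),'pics/t7.png',(395,165,515,255),6)
save(cam('scene'),'pics/s7.png',(200,110,390,240),4)
"
```

```text
time: 6.9
eef_pos: [0.5381, -0.154, 0.0605]
orientation: [0.664, 0.748, -0.002, -0.004]
wrist_force: [-0.2, -0.3, -1.2]
finger_gap: -0.0002
t 6.9 jig now [26.6  3.5] 0.0605 F jig [-0.3  0.2 -1.2] gap -0.00020789238482860992
dp [-0.0027  0.0036  0.0084] rot [-0.0076 -0.003   0.0012]
```

View pics/s7.png

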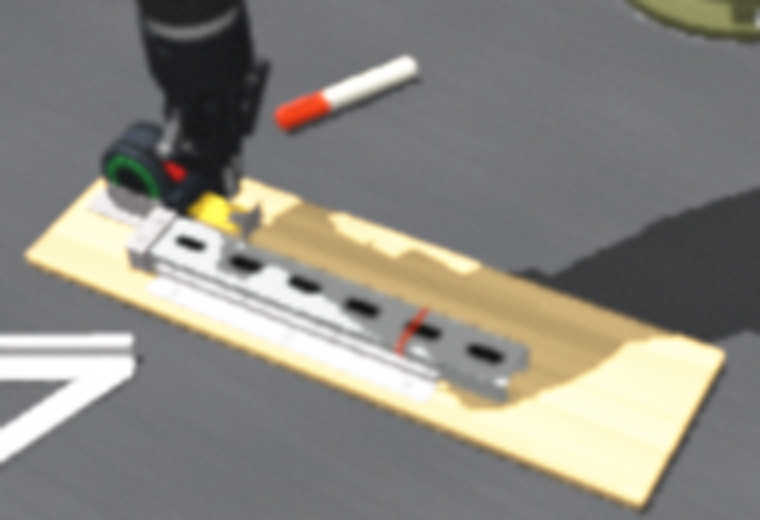

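View pics/t7.png

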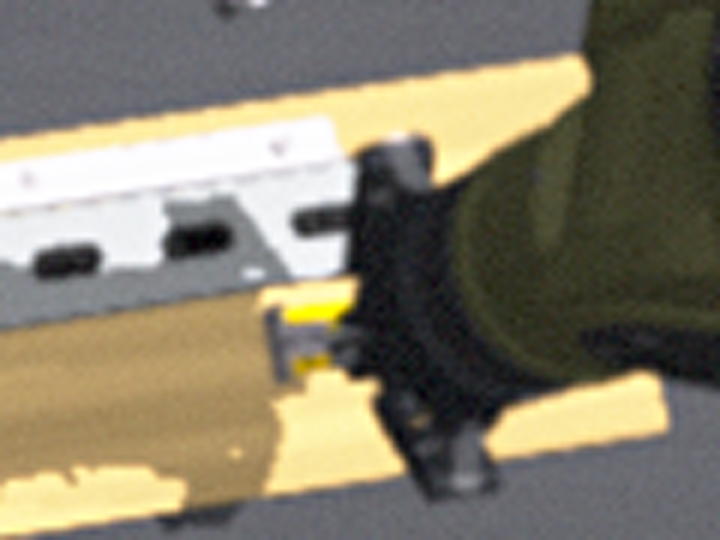

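```bash
python3 -m inch '[{"dp":[-0.002,0.003,0.003],"rot":[-0.007,-0.003,0]},{"dp":[-0.002,0.003,0.006],"rot":[-0.007,-0.003,0]},{"dp":[-0.002,0.003,0.008],"rot":[-0.007,-0.003,0]},{"dp":[-0.002,0.003,0.008],"rot":[-0.007,-0.003,0]}]'; python3 -c "
from h import *
goal(38,0,.052)
goal(38,0,.052)
"
```

```text
time: 7.4
eef_pos: [0.542, -0.1559, 0.0534]
orientation: [0.664, 0.748, 0.0, 0.0]
wrist_force: [-0.0, 0.4, 0.4]
finger_gap: 0.0001
t 7.4 jig now [24.3 -0.2] 0.0534 F jig [ 0.4 -0.   0.4] gap 6.197326383098874e-05
dp [ 0.0137 -0.0002  0.0014] rot [0.0007 0.0005 0.001 ]
t 7.4 jig now [24.3 -0.2] 0.0534 F jig [ 0.4 -0.   0.4] gap 6.197326383098874e-05
dp [ 0.0137 -0.0002  0.0014] rot [0.0007 0.0005 0.001 ]
```

Now pull forward, partway first, to verify the engagement.

```bash
python3 -m inch '[{"dp":[0.005,0,0.001],"rot":[0,0,0]},{"dp":[0.01,0,0.001],"rot":[0,0,0]},{"dp":[0.015,0,0.001],"rot":[0,0,0]},{"dp":[0.02,0,0.001],"rot":[0,0,0]},{"dp":[0.026,0,0.001],"rot":[0,0,0]},{"dp":[0.034,0,0.001],"rot":[0,0,0]},{"dp":[0.044,0,0.001],"rot":[0,0,0]},{"dp":[0.054,0,0.001],"rot":[0,0,0]}]'; python3 -c "
from h import *
goal(180,0,.052)
save(cam('scene'),'pics/s8.png',(200,110,390,240),4)
"
```

```text
time: 8.2
eef_pos: [0.5357, -0.104, 0.0525]
orientation: [0.665, 0.747, -0.002, 0.002]
wrist_force: [1.2, -8.0, -2.0]
finger_gap: 0.0001
t 8.2 jig now [76.6  0. ] 0.0525 F jig [-8.  -0.2 -2. ] gap 0.00012245698077287297
dp [ 1.034e-01 -0.000e+00 -1.000e-04] rot [ 0.0002  0.0058 -0.0002]
```

View pics/s8.png

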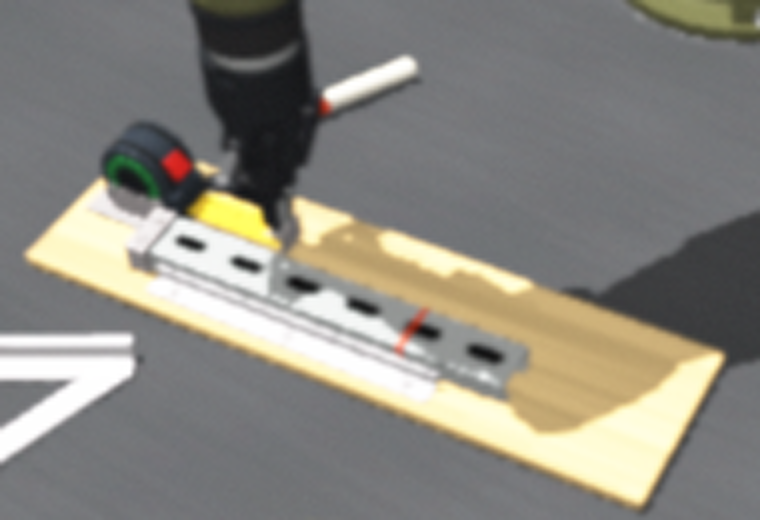

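```bash
python3 -m inch '[{"dp":[0.012,0,0],"rot":[0,0,0]},{"dp":[0.026,0,0],"rot":[0,0,0]},{"dp":[0.041,0,0],"rot":[0,0,0]},{"dp":[0.056,0,0],"rot":[0,0,0]},{"dp":[0.071,0,0],"rot":[0,0,0]},{"dp":[0.086,0,0],"rot":[0,0,0]},{"dp":[0.1,0,0],"rot":[0,0,0]},{"dp":[0.11,0,0],"rot":[0,0,0]}]'; python3 -c "
from h import *
goal(195,0,.052)
c=cam('scene');save(c,'pics/s9.png',(240,110,390,240),5)
j,uv=masks(c,.033,(0,90,100),(12,255,255),(60,330,-75,-10)); print('mark',len(j),j.mean(0))
"
```

```text
time: 9.05
eef_pos: [0.5228, 0.0054, 0.0525]
orientation: [0.664, 0.747, -0.003, 0.004]
wrist_force: [0.2, -10.2, 3.3]
finger_gap: 0.0
t 9.05 jig now [1.867e+02 1.000e-01] 0.0525 F jig [-10.2   1.    3.3] gap 2.1680750287626477e-05
dp [0.0083 0.0001 0.0004] rot [0.0005 0.0098 0.0004]
mark 27 [217.13089754 -45.40873044]
```

View pics/s9.png

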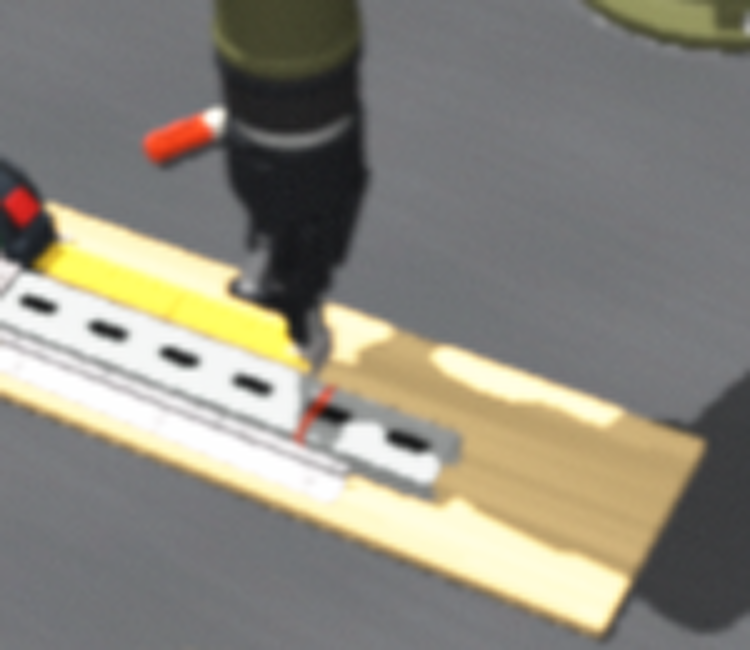

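```bash
python3 -m inch '[{"dp":[0.004,0,0],"rot":[0,0,0]},{"dp":[0.008,0,0],"rot":[0,0,0]},{"dp":[0.012,0,0],"rot":[0,0,0]},{"dp":[0.014,0,0],"rot":[0,0,0]},{"dp":[0.014,0,0],"rot":[0,0,0]}]'; python3 -c "
from h import *
goal(195,0,.052)
c=cam('scene');goal(195,0,.052)
"
```

```text
time: 9.6
eef_pos: [0.5211, 0.019, 0.0526]
orientation: [0.664, 0.747, -0.004, 0.005]
wrist_force: [1.4, -8.0, 0.5]
finger_gap: 0.0
t 9.6 jig now [2.004e+02 1.000e-01] 0.0526 F jig [-8.1 -0.5  0.5] gap 3.360681966785056e-05
dp [-0.0054  0.0001  0.0006] rot [0.0006 0.0129 0.0008]
t 9.65 jig now [2.004e+02 1.000e-01] 0.0526 F jig [-6.2  0.2  0.1] gap 0.0002935294674051842
dp [-0.0054  0.0001  0.0007] rot [0.0007 0.0127 0.0007]
```

```bash
python3 -m inch '[{"dp":[-0.008,0,-0.001],"rot":[0,0.012,0]},{"dp":[-0.015,0,-0.02],"rot":[0,0.012,0]},{"dp":[-0.015,0,-0.06],"rot":[0,0.012,0]},{"dp":[-0.04,-0.02,-0.09],"rot":[0,0.012,0]},{"dp":[-0.09,-0.03,-0.1],"rot":[0,0.012,0]},{"dp":[-0.14,-0.03,-0.1],"rot":[0,0.012,0]},{"dp":[-0.18,-0.03,-0.1],"rot":[0,0.012,0]},{"dp":[-0.18,-0.03,-0.1],"rot":[0,0.012,0]}]'; python3 -c "
from h import *
goal(195,0,.052)
for n in('top','scene'):
    c=cam(n);save(c,f'pics/{n}10.png')
    j,uv=masks(c,.033,(0,90,100),(12,255,255),(60,330,-75,-10)); print('mark',len(j),j.mean(0),uv.mean(0))
    u,v=proj(c,[[*toworld(211,-10),.037]])[0].astype(int); save(c,f'pics/{n}10z.png',(u-50,v-40,u+50,v+40),7)
"
```

```text
time: 10.45
eef_pos: [0.5131, -0.1665, 0.1556]
orientation: [0.666, 0.746, 0.0, 0.002]
wrist_force: [0.5, 0.1, -0.8]
finger_gap: -0.0
t 10.45 jig now [17.1 29.8] 0.1556 F jig [ 0.  -0.5 -0.8] gap -4.991563560406555e-05
dp [0.1783 0.0287 0.1033] rot [ 0.0029  0.0022 -0.0047]
mark 49 [217.45830945 -39.17357255] [365.6122449  215.44897959]
mark 24 [217.43987938 -43.13989604] [303.         191.29166667]
```

View pics/top10z.png

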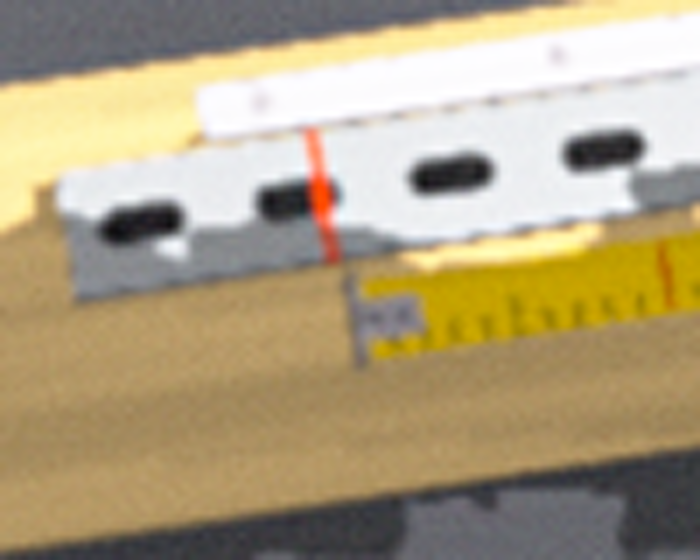

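View pics/scene10z.png

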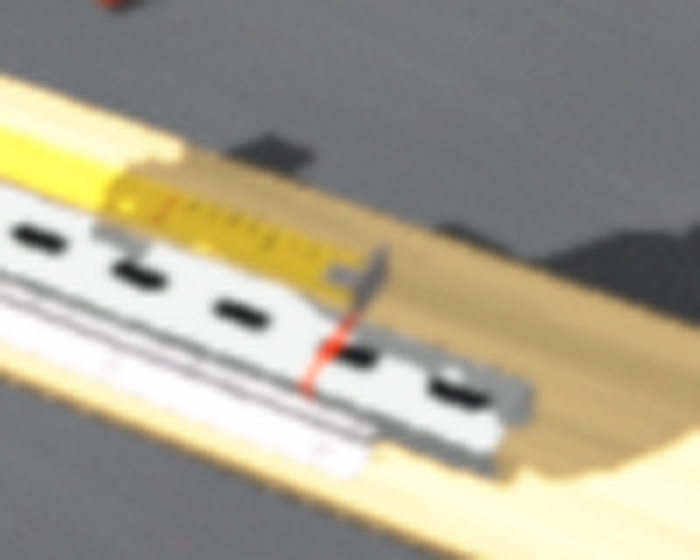

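```bash
cat > prof.py <<'E'
from h import *
def rect(c,xs,ys,z):
    X,Y=np.meshgrid(xs,ys); w=O+X.reshape(-1,1)/1000*ex+Y.reshape(-1,1)/1000*ey
    uv=proj(c,np.c_[w,np.full(len(w),z)]).astype(np.float32).reshape(*X.shape,2)
    return cv2.remap(c['pixels'],uv[...,0],uv[...,1],cv2.INTER_LINEAR).astype(float)
def run(x0,x1):
    xs=np.arange(x0,x1,1.)
    for n in('top','scene'):
        c=cam(n)
        a=rect(c,xs,np.arange(-58,-53,.5),.033).mean(0); r=a[:,0]-a[:,1:].mean(1); r=np.clip(r-15,0,None); print(n,'mark far',(r*xs).sum()/r.sum())
        a=rect(c,xs,np.arange(-30,-25,.5),.033).mean(0); r=a[:,0]-a[:,1:].mean(1); r=np.clip(r-15,0,None); print(n,'mark near',(r*xs).sum()/r.sum())
        for y in((-11,-8),(8,11),(-15,-12)):
            a=rect(c,xs,np.arange(*y,.5),.043).mean(0)
            print(y,'R-B',[(int(x),int(v[0]-v[2]),int(v.mean())) for x,v in zip(xs,a)])
    for n in('top',):
        a=rect(c,np.arange(-10,15,1.),np.arange(-58,-53,.5),.033).mean(0).mean(1)
        print('near',a.round())
E
python3 -c "
from prof import *
run(200,226)"
```

```text
top mark far 217.29192153554104
top mark near 217.35838083052226
(-11, -8) R-B [(200, 168, 123), (201, 167, 123), (202, 166, 123), (203, 167, 122), (204, 168, 121), (205, 168, 121), (206, 168, 123), (207, 164, 125), (208, 152, 128), (209, 137, 132), (210, 109, 135), (211, 80, 139), (212, 55, 133), (213, 31, 127), (214, 24, 120), (215, 28, 114), (216, 37, 114), (217, 54, 122), (218, 68, 129), (219, 72, 135), (220, 76, 141), (221, 77, 142), (222, 77, 142), (223, 77, 142), (224, 76, 141), (225, 77, 140)]
(8, 11) R-B [(200, 137, 122), (201, 126, 118), (202, 119, 114), (203, 111, 110), (204, 121, 111), (205, 133, 114), (206, 144, 118), (207, 151, 122), (208, 147, 126), (209, 128, 130), (210, 106, 134), (211, 77, 133), (212, 48, 131), (213, 33, 126), (214, 18, 121), (215, 26, 121), (216, 40, 122), (217, 54, 128), (218, 67, 138), (219, 76, 145), (220, 79, 146), (221, 82, 147), (222, 80, 146), (223, 78, 145), (224, 78, 144), (225, 80, 143)]
(-15, -12) R-B [(200, 85, 146), (201, 87, 142), (202, 88, 138), (203, 90, 136), (204, 92, 135), (205, 91, 138), (206, 89, 141), (207, 88, 141), (208, 85,
[... 1061 characters left out ...]
17, 63, 149), (218, 69, 152), (219, 74, 154), (220, 76, 155), (221, 78, 155), (222, 79, 156), (223, 80, 156), (224, 80, 156), (225, 79, 156)]
(-15, -12) R-B [(200, 62, 140), (201, 46, 138), (202, 35, 136), (203, 27, 134), (204, 20, 133), (205, 15, 131), (206, 13, 132), (207, 13, 132), (208, 13, 132), (209, 13, 132), (210, 14, 131), (211, 13, 129), (212, 12, 126), (213, 10, 121), (214, 9, 116), (215, 7, 111), (216, 6, 107), (217, 6, 104), (218, 6, 102), (219, 9, 103), (220, 13, 105), (221, 18, 109), (222, 26, 114), (223, 35, 120), (224, 45, 127), (225, 53, 134)]
near [232. 231. 230. 228. 223. 215. 205. 196. 189. 189. 194. 204. 215. 226.
 234. 238. 241. 243. 244. 244. 243. 243. 243. 242. 240.]
```

```bash
python3 -m inch '[{"dp":[0.04,0.01,0],"rot":[0,0,0]},{"dp":[0.085,0.029,0],"rot":[0,0,-0.004]},{"dp":[0.13,0.029,0.01],"rot":[0,0,-0.004]},{"dp":[0.17,0.029,0.03],"rot":[0,0,-0.004]},{"dp":[0.17,0.029,0.055],"rot":[0,0,-0.004]},{"dp":[0.17,0.029,0.08],"rot":[0,0,-0.004]},{"dp":[0.17,0.029,0.09],"rot":[0,0,-0.004]},{"dp":[0.17,0.029,0.09],"rot":[0,0,-0.004]}]'; python3 -c "
from h import *
goal(192,0,.052)
"
```

```text
time: 11.45
eef_pos: [0.5188, 0.0121, 0.0634]
orientation: [0.662, 0.75, -0.001, -0.001]
wrist_force: [-0.2, -0.4, 0.6]
finger_gap: 0.0001
t 11.45 jig now [193.9   3.3] 0.0634 F jig [-0.3  0.2  0.6] gap 0.000113732975004432
dp [-0.0019  0.0033  0.0114] rot [-0.0032 -0.0012  0.007 ]
```

```bash
python3 -m inch '[{"dp":[-0.003,0.003,0.003],"rot":[-0.003,-0.001,0.007]},{"dp":[-0.003,0.003,0.007],"rot":[-0.003,-0.001,0.007]},{"dp":[-0.003,0.003,0.011],"rot":[-0.003,-0.001,0.007]},{"dp":[-0.003,0.003,0.011],"rot":[-0.003,-0.001,0.007]},{"dp":[-0.003,0.003,0.011],"rot":[-0.003,-0.001,0.007]}]'; python3 -c "
from h import *
goal(206.6,0,.052)
"
```

```text
time: 11.95
eef_pos: [0.5222, 0.0094, 0.0526]
orientation: [0.665, 0.747, 0.0, -0.0]
wrist_force: [-0.1, 0.4, -0.8]
finger_gap: 0.0001
t 11.95 jig now [190.7   0.2] 0.0526 F jig [ 0.4  0.  -0.8] gap 6.812920225817375e-05
dp [0.0159 0.0002 0.0006] rot [ 0.     -0.0002 -0.0004]
```

```bash
python3 -m inch '[{"dp":[0.004,0,0],"rot":[0,0,0]},{"dp":[0.008,0,0],"rot":[0,0,0]},{"dp":[0.011,0,0],"rot":[0,0,0]},{"dp":[0.013,0,0],"rot":[0,0,0]},{"dp":[0.015,0,0],"rot":[0,0,0]},{"dp":[0.015,0,0],"rot":[0,0,0]}]'; python3 -c "
from h import *
goal(206.6,0,.052)
"
```

```text
time: 12.55
eef_pos: [0.5208, 0.0224, 0.0528]
orientation: [0.665, 0.747, -0.002, 0.002]
wrist_force: [-0.1, -8.2, 0.8]
finger_gap: 0.0002
t 12.55 jig now [2.038e+02 1.000e-01] 0.0528 F jig [-8.1  1.   0.8] gap 0.00015241091983065466
dp [0.0028 0.0001 0.0008] rot [ 0.0002  0.0051 -0.0011]
```

```bash
python3 -m inch '[{"dp":[0.001,0,0],"rot":[0,0,0]},{"dp":[0.002,0,0],"rot":[0,0,0]},{"dp":[0.003,0,0],"rot":[0,0,0]},{"dp":[0.003,0,0],"rot":[0,0,0]}]'; python3 -c "
from h import *
goal(206.6,0,.052)
"
```

```text
time: 12.95
eef_pos: [0.5207, 0.0237, 0.0529]
orientation: [0.665, 0.747, -0.003, 0.004]
wrist_force: [0.7, -8.4, 0.0]
finger_gap: -0.0
t 12.95 jig now [205.1   0. ] 0.0529 F jig [-8.4  0.3  0. ] gap -1.8086551968698422e-05
dp [0.0015 0.     0.0009] rot [ 0.0002  0.01   -0.0019]
```

```bash
python3 -m inch '[{"dp":[0.001,0,0],"rot":[0,0,0]},{"dp":[0.002,0,0],"rot":[0,0,0]},{"dp":[0.002,0,0],"rot":[0,0,0]}]'; python3 -c "
from h import *
goal(206.6,0,.052)
"
```

```text
time: 13.25
eef_pos: [0.5206, 0.024, 0.053]
orientation: [0.666, 0.746, -0.005, 0.005]
wrist_force: [0.9, -7.5, -0.4]
finger_gap: 0.0
t 13.25 jig now [2.054e+02 1.000e-01] 0.053 F jig [-7.6 -0.  -0.4] gap 1.9419814305736005e-05
dp [0.0012 0.0001 0.001 ] rot [ 0.0001  0.0145 -0.0026]
```

```bash
python3 -m inch '[{"dp":[0.001,0,0],"rot":[0,0.007,0]},{"dp":[0.002,0,0],"rot":[0,0.014,0]},{"dp":[0.0025,0,0],"rot":[0,0.014,0]},{"dp":[0.0025,0,0],"rot":[0,0.014,0]}]'; python3 -c "
from h import *
goal(206.6,0,.052)
"
```

```text
time: 13.65
eef_pos: [0.5206, 0.0247, 0.0529]
orientation: [0.666, 0.746, -0.002, 0.002]
wrist_force: [1.2, -8.8, -1.9]
finger_gap: 0.0004
t 13.65 jig now [2.061e+02 1.000e-01] 0.0529 F jig [-8.8 -0.2 -1.9] gap 0.0003535112945771231
dp [0.0005 0.0001 0.0009] rot [ 0.      0.0053 -0.0034]
```

```bash
python3 -m inch '[{"dp":[-0.008,0,-0.001],"rot":[0,0.005,-0.003]},{"dp":[-0.015,0,-0.02],"rot":[0,0.005,-0.003]},{"dp":[-0.015,0,-0.06],"rot":[0,0.005,-0.003]},{"dp":[-0.04,-0.02,-0.09],"rot":[0,0.005,-0.003]},{"dp":[-0.09,-0.03,-0.1],"rot":[0,0.005,-0.003]},{"dp":[-0.14,-0.05,-0.1],"rot":[0,0.005,-0.003]},{"dp":[-0.18,-0.07,-0.1],"rot":[0,0.005,-0.003]},{"dp":[-0.22,-0.1,-0.12],"rot":[0,0.005,-0.003]}]'; python3 -c "
from prof import *
run(205,230)
for n in('top','scene'):
    c=cam(n)
    u,v=proj(c,[[*toworld(211,-10),.037]])[0].astype(int); save(c,f'pics/{n}11z.png',(u-50,v-40,u+50,v+40),7)
c=cam('top');save(c,'pics/top11.png',(265,165,515,280),3.2)
"
```

```text
time: 14.45
eef_pos: [0.4466, -0.2024, 0.1713]
orientation: [0.665, 0.747, 0.0, -0.001]
wrist_force: [1.1, -0.3, 0.4]
finger_gap: 0.0002
top mark far 217.26901338621718
top mark near 217.2096101730248
(-11, -8) R-B [(205, 233, 172), (206, 230, 173), (207, 227, 174), (208, 224, 175), (209, 220, 177), (210, 216, 178), (211, 211, 180), (212, 212, 180), (213, 215, 179), (214, 204, 183), (215, 183, 190), (216, 156, 197), (217, 118, 202), (218, 83, 203), (219, 58, 189), (220, 34, 173), (221, 49, 170), (222, 69, 169), (223, 81, 172), (224, 91, 177), (225, 95, 176), (226, 92, 169), (227, 90, 162), (228, 88, 158), (229, 86, 154)]
(8, 11) R-B [(205, 190, 187), (206, 185, 186), (207, 174, 186), (208, 167, 185), (209, 165, 185), (210, 166, 184), (211, 175, 185), (212, 184, 186), (213, 184, 187), (214, 184, 188), (215, 165, 195), (216, 134, 205), (217, 108, 206), (218, 89, 198), (219, 71, 183), (220, 52, 153), (221, 36, 126), (222, 44, 124), (223, 52, 123), (224, 63, 129), (225, 73, 136), (226, 77, 139), (227, 78, 141), (228, 78, 141), (229, 78, 139)]
(-15, -12) R-B [(205, 103, 213), (206, 102, 2
[... 1115 characters left out ...]
 52, 168), (221, 56, 163), (222, 59, 159), (223, 64, 158), (224, 70, 159), (225, 75, 161), (226, 78, 164), (227, 80, 168), (228, 82, 172), (229, 83, 175)]
(-15, -12) R-B [(205, 52, 231), (206, 40, 232), (207, 30, 231), (208, 21, 231), (209, 17, 230), (210, 14, 230), (211, 12, 230), (212, 10, 230), (213, 10, 231), (214, 10, 232), (215, 10, 231), (216, 12, 226), (217, 13, 220), (218, 13, 211), (219, 13, 195), (220, 12, 176), (221, 10, 156), (222, 8, 137), (223, 8, 124), (224, 9, 112), (225, 13, 110), (226, 22, 117), (227, 33, 126), (228, 45, 139), (229, 57, 156)]
near [230. 230. 229. 226. 221. 213. 203. 193. 186. 186. 192. 201. 213. 224.
 232. 237. 240. 242. 243. 243. 243. 242. 242. 241. 240.]
```

View pics/top11z.png

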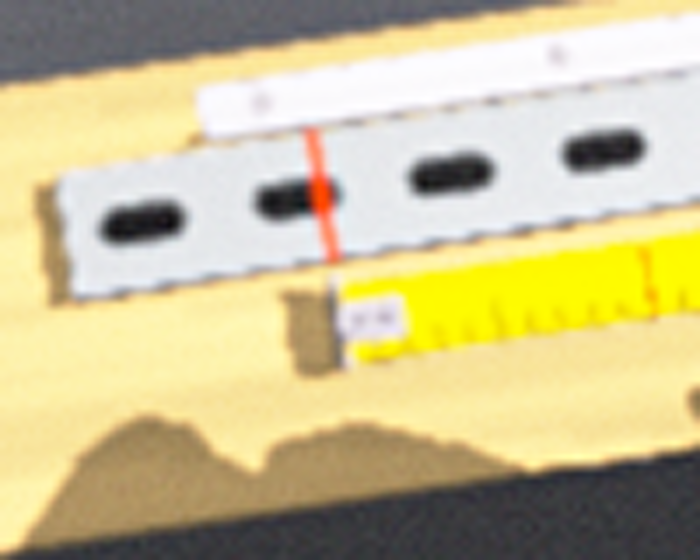

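View pics/scene11z.png

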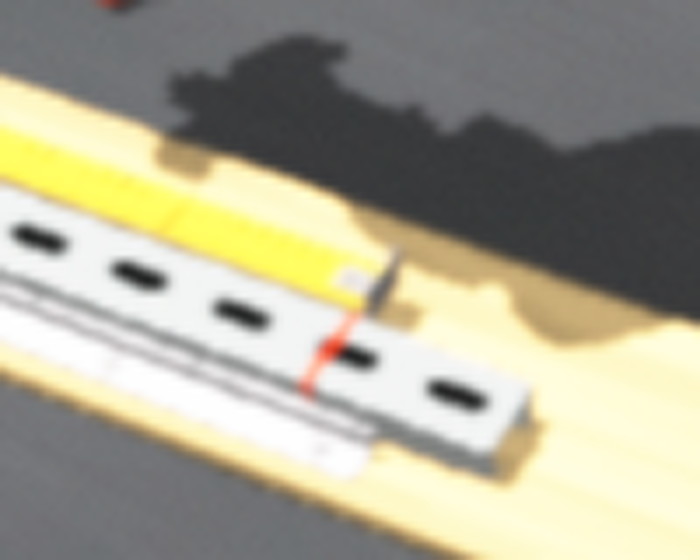

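View pics/top11.png

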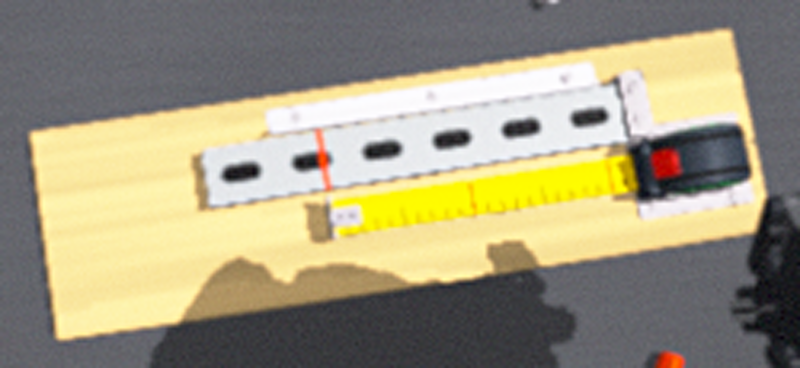

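```bash
python3 -c "
from prof import *
for n in('top','scene'):
    c=cam(n)
    xs=np.arange(292,312,1.)
    for y in ((-58,-53),(-33,-28)):
        a=rect(c,xs,np.arange(*y,.5),.033).mean(0); print(n,[(int(x),int(v[0]-v[2])) for x,v in zip(xs,a)])
    xs=np.arange(-14,12,1.)
    for y in ((-58,-53),(-33,-28)):
        a=rect(c,xs,np.arange(*y,.5),.033).mean(0); print(n,'near',[(int(x),int(v.mean())) for x,v in zip(xs,a)])
c=cam('top');save(c,'pics/top12.png',(410,170,510,245),7)
"
```

```text
top [(292, -6), (293, -6), (294, -6), (295, -6), (296, -7), (297, -7), (298, -6), (299, 0), (300, 7), (301, 26), (302, 48), (303, 65), (304, 77), (305, 86), (306, 89), (307, 92), (308, 96), (309, 100), (310, 98), (311, 91)]
top [(292, -5), (293, -5), (294, -5), (295, -5), (296, -6), (297, -6), (298, -2), (299, 1), (300, 14), (301, 33), (302, 50), (303, 63), (304, 74), (305, 77), (306, 80), (307, 86), (308, 93), (309, 98), (310, 100), (311, 97)]
top near [(-14, 238), (-13, 237), (-12, 236), (-11, 234), (-10, 229), (-9, 225), (-8, 220), (-7, 215), (-6, 218), (-5, 222), (-4, 221), (-3, 199), (-2, 173), (-1, 151), (0, 140), (1, 148), (2, 176), (3, 203), (4, 220), (5, 234), (6, 238), (7, 239), (8, 239), (9, 238), (10, 238), (11, 238)]
top near [(-14, 241), (-13, 241), (-12, 240), (-11, 239), (-10, 237), (-9, 236), (-8, 236), (-7, 237), (-6, 238), (-5, 236), (-4, 233), (-3, 207), (-2, 171), (-1, 148), (0, 152), (1, 162), (2, 192), (3, 225), (4, 238), (5, 241), (6, 241), (7, 239), (8, 238), (9, 238), (10, 239), (11, 239)]
scene [(292, 0), (293, 0), (294, 0), (295, 0), (296, 0), (297, 1), (2
[... 256 characters left out ...]
29), (302, 40), (303, 50), (304, 55), (305, 53), (306, 47), (307, 41), (308, 38), (309, 37), (310, 36), (311, 35)]
scene near [(-14, 233), (-13, 232), (-12, 232), (-11, 231), (-10, 231), (-9, 230), (-8, 229), (-7, 226), (-6, 221), (-5, 214), (-4, 204), (-3, 194), (-2, 187), (-1, 187), (0, 192), (1, 201), (2, 213), (3, 224), (4, 232), (5, 237), (6, 240), (7, 242), (8, 242), (9, 242), (10, 242), (11, 242)]
scene near [(-14, 232), (-13, 231), (-12, 230), (-11, 229), (-10, 229), (-9, 227), (-8, 224), (-7, 219), (-6, 212), (-5, 203), (-4, 196), (-3, 192), (-2, 192), (-1, 196), (0, 204), (1, 215), (2, 224), (3, 231), (4, 235), (5, 237), (6, 238), (7, 238), (8, 238), (9, 238), (10, 238), (11, 238)]
```

View pics/top12.png

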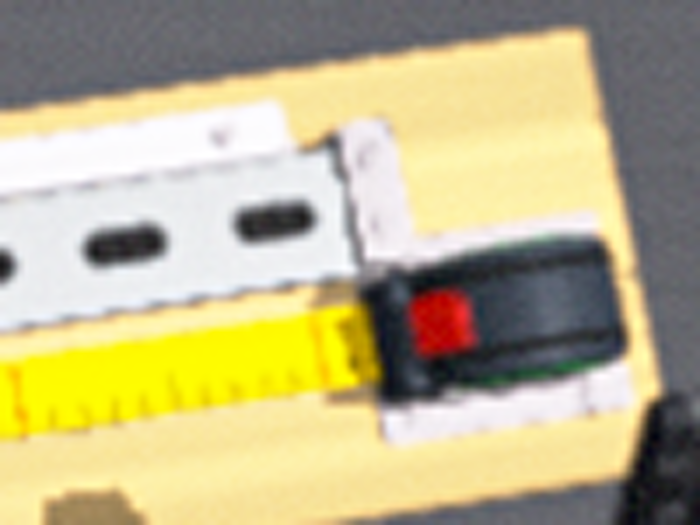

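```bash
python3 -c "
from h import *
c=cam('scene');save(c,'pics/fin.png')
s=manip.sense();print(s['wrist_force'],s['time'],manip.finish_job())"
```

```text
the job is handed in; nothing more can be done
[-0.26802157 -0.87707676  0.22901787] 14.9 None
```

View pics/fin.png

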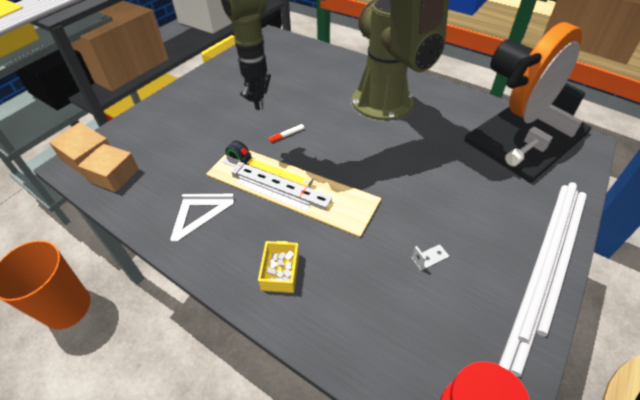

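I slid the channel along the fence until it stopped hard against the end stop. It held at about 18 N with no further motion. I then pulled the blade out in two stages with closed fingertips behind the hook, at about 8 to 10 N, and backed the arm clear. The job was handed in at 14.9 s with the robot touching nothing.

**Hook at the mark:** In the last top view the hook's inner face reads about 216.4–216.8 mm against 217.3 mm for the mark, so about 0.5 to 0.9 mm short. The scene view puts both at about 216.5 mm, but it is coarse there. These readings carry a common camera offset of about 1 to 1.5 mm, which cancels in the comparison.

**A check that disagreed:** Working from the arm's own positions and the nominal 22 mm pad width puts the hook about 2 mm past the mark. I trusted the direct camera comparison, because the arm figure depends on where on the fingertip the contact was.

**Rest of the bench:** The channel is still at the stop in the final pictures. The square, bracket, bin and marker look where they were at the start; I judged that by eye and did not measure them.

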